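# Seat and clamp a maple block in a drilling jig by touch

## Task

With the fingertips alone, gripping and lifting nothing and pressing gently, seat the maple block in the drilling jig and clamp it for drilling, in this order: touch the middle of its right-hand long edge and push until its left edge lies against both locating pins; then touch the middle of its near end and push until it is fully home against the end stop under the drill guide plate; then press the toggle clamp's raised handle all the way down, so that its rubber foot holds the block. Leave the awl, tape roll, marker and string saddle beside the jig where they lie.

Things in the scene. Friction and masses are not known exactly. Their poses are not given: they have to be found in the camera images.
- jig: drilling jig with a grey laminated board as its base, fixed to the bench, 18 mm thick. Origin: on the bench top, below the middle of the block when the block is home; x points away from the robot along the block's length, y to the left, z up. The base covers x -115..105, y -105..45 mm, with a wing on the left (x -45..45, y to 130 mm) that carries the toggle clamp
- pin_near (a point): axis of the nearer steel locating pin, at mid-height 11 mm above the jig's base: jig x -40, y +38 mm. Pin 12 mm across, 22 mm high; it touches the block's left edge at jig y +32 mm
- pin_far (a point): the same point of the farther, equal pin: jig x +40, y +38 mm
- end_stop (a point): centre of the face of the steel stop button, jig x +60, y 0, 15 mm above the base. The button stands on an aluminium riser, jig x 63..97, y -30..30 mm
- guide_plate (a point): centre of the top of the aluminium drill guide plate on that riser; the plate covers jig x 28..97, y -30..30 mm, its underside 52 and its top 62 mm above the bench (bushes and screw heads up to 67 mm)
- block: loose maple block, 120 mm long (x) x 64 wide (y) x 30 high, 0.15 to 0.3 kg, two 8 mm holes near its near end. Starts on the jig's base 12 to 24 mm short of the stop, 12 to 22 mm right of the pins, turned up to 0.1 rad, far end just under the plate. Origin: centre of its underside. Home (against both pins and the stop) its origin is at jig x 0, y 0 and its axes are the jig's
- block_centre (a point): centre of the block, 15 mm above its underside (33 mm above the bench)
- clamp_foot: the clamp's black rubber foot, 16 mm across, on a light spring at the end of the clamp's arm. With the clamp open the steel arm stands upright at jig x -10..10, y 35..85 mm, to 150 mm above the bench; as the handle is pressed the arm swings down and the foot bears on the middle of the block with about 2.5 N. Origin: 12 mm above the foot's sole
- clamp_handle (a joint): angle of the clamp's handle (rad): 0 open (raised 0.85 rad above level), 0.85 fully down (level, at its stop). It needs about 5 to 10 N square to the handle at the grip, is stiff and stays where it is left
- handle_pivot (a point): axis of the handle's hinge, parallel to the jig's x axis, 58 mm above the bench, at the jig's x 0, y 94 mm
- handle_grip (a point): point on the middle line of the handle's black round grip, 85 mm from the hinge; the grip is 17 mm thick and reaches 44 to 120 mm from the hinge. It points up and to the left when open, level to the left (jig +y) when closed, and swings in the jig's y-z plane
- awl: short awl, wooden handle, 25x102x25 mm, lying right of the jig; loose, to be left alone. Origin: centre of its underside
- etape: roll of black tape lying flat, 62 mm across, 19 mm high, left of the jig; loose, to be left alone. Origin: centre of its underside
- post_1: black string saddle with a knurled brass end, 9x51x10 mm, lying behind the clamp; loose, to be left alone. Origin: centre of its underside
- marker: marker pen, 17x135x16 mm, lying left of the jig; loose, to be left alone. Origin: centre of its underside

How it is judged:
On the way, in this order (a step that is already met when the one before it is completed fails the run):
1. the block's left edge lies against both pins (y of block_centre in the frame of jig between -0.0025 and 0.0025 m and angle between the x axis of block and the x axis of jig, either way round below 0.035 rad), for 0.1 s.
2. the block is also home against the end stop (all of step 1 and x of block_centre in the frame of jig between -0.0025 and 0.0025 m), for 0.1 s.
3. the clamp's handle is fully down (all of step 2 and value of joint clamp_handle above 0.82 rad), for 0.2 s.
At the end, for the whole second after the job is handed in: The block lies flat on the jig, within 2.5 mm of home along both of the jig's axes and within 0.035 rad of square; the clamp's handle is down (joint over 0.82 of 0.85 rad) and the foot bears on the block with over 0.8 N; the block is at rest (all of step 3 and z of block_centre in the frame of jig below 0.035 m and contact force between clamp_foot and block above 0.8 N and linear speed of block below 0.01 m/s); the robot touches nothing.
It fails at once if the block is lifted off the jig (5 mm) or tipped (z of block_centre in the frame of jig above 0.038 m or angle between block's own z axis and vertical above 0.12 rad).
It fails at once if the fingers press harder than 35 N on the block or on the jig and its clamp (contact force between the fingers and block above 35 N or contact force between the fingers and jig above 35 N).
It fails at once if the awl, tape roll, marker or saddle is moved more than 15 mm (distance of any of awl, etape, post_1, marker from where it was at the start of the episode above 0.015 m).
It also fails if it takes over 64 s, if anything falls off the work surface, if the arm or the gripper's body presses on something with over 40 N, if the wrist force passes 120 N, or if a joint passes its speed limit or range.

## Robot

A 6-joint arm with a two-finger parallel gripper is mounted at the origin on the work surface; the furniture and walls round the work are solid. World frame = base frame: x ahead of the robot, y to its left, z up, the work surface at z = 0. Lengths are in m, angles in rad, forces in N, time in s.
With the tool pointing down it reaches from about 0.35 to 0.85 m from the base axis. Payload 8.1 kg.
Tool frame: the origin (TCP) lies between the finger pads; the fingertips stand 11 mm ahead of it and the grasp point (between the pads) lies 8 mm behind it (robot.tips_ahead is the distance from the TCP to the fingertips, in m); z points along the fingers, y is the line along which they close (so a half turn about z gives the same grasp; the last joint's range is limited). The gripper opens to 93 mm and grips with 3 to 60 N. Pads are 15 mm wide; open, the fingers measure 128 mm over their backs; the gripper's body (75 mm by 188 mm) begins 65 mm behind the grasp point.
Start: joints at [1.131, 0.13, 1.488, -0, 1.523, -0.085], TCP at [0.208, 0.563, 0.23] pointing down, gripper open.
Joint ranges: [-2.96, 2.96], [-0.89, 2.26], [0.02, 2.5], [-1.34, 4.48], [0, 2.73], [-2.66, 2.66]. Speed limits (rad/s): [2.39, 2.39, 2.79, 3.14, 3.14, 3.14].

## Interface

Orientations are given as a rotation vector (axis times angle).
In Python, from plant import robot gives the robot as it stands. The module is installed in compiled form; this text tells all that it offers.
- The arm moves only by the tool move_arm, never from a script. Its argument "deltas" is one flat list of numbers, 7 for each row, row after row: the shift along the tool's x, y, z in m, then the turn, a rotation vector about the tool's x, y, z in rad, then the opening, from 0 (shut) to 1 (fully open). A call has 1 to 12 rows; each row is the pose to reach, as a shift and turn from the pose commanded when the call began, along the tool's axes at that moment; what a row does not reach only later rows make up. A row lasts 1/8 s, in which the tool goes at most 62.5 mm and 10.7 degrees, less where a joint would pass 70% of its speed; a pose out of reach is approached as far as the arm can. A call with a gripper value outside its range is refused whole. The fingers move at their own pace and stop on an object; "squeeze" is the grip in N (left out, the last holds). Time passes only in rows, so rows that repeat a pose let the fingers close. It gives the time, the measured TCP pose, the force, the opening and the grip force at its end, in the units of the state.
- robot.read_state(): the state, without advancing time (a new reading comes with each control period).
- robot.read_camera(name): name is "scene" or "top" or "wrist"; returns (picture, depth): 400x640x3 uint8, red, green, blue; 400x640 float32, m along the optical axis (not along the pixel's ray), 0 where there is no reading.
- robot.camera_model(name): a dict with "K" (3x3 intrinsics, pixels), "k1" (the pictures are not rectified: a ray, as slopes to the right and down, at radius r is drawn at 1 + k1 r^2 times it, then the intrinsics apply), "R" (3x3) and "t" (3): a world point X has camera coordinates R X + t; the wrist camera has in their place "tool_from_camera" (4x4, takes a point from camera to tool coordinates, whose origin is the TCP and whose axes are the flange's). Camera axes: x right, y down, z forward; pixel columns grow to the right and rows downward; lengths in m; the calibration is good to about 2 mm. A picture is of the moment at which its call begins: read the wrist's pose just before it. camera_model takes no time and is no camera call.
- robot.close_job(): hands the job in; it is judged then, once.
Trained networks look in the newest picture that a camera, given by its name, has taken for a name from the list of things; names that differ only in an ending like _2 or _b are one class to them, and where a whole thing is asked for, a point or a joint stands for the part that bears it (a point fixed in the world has none). Each returns a list of dicts, best first, with "confidence" (0 to 1); they miss things now and then, are a little off and sometimes report something else, mostly with a low value. They report only what shows in the picture. A call takes as long as a camera call.
- robot.recognise(camera, label): "uv" ([column, row] in pixels, amid what is visible of it).
The state is a dict: "t": time; "q": joint angles; "dq": joint speeds; "joint_torque": joint torques, N m; "tool_pos": TCP position; "orientation": TCP orientation; "force": force on the tool from outside, world axes, zero at the start; "wrist_torque": the same for the moment, N m; "opening": finger opening in m; "gripper_force": force on a finger pad.
Only numpy, scipy, OpenCV 4.12 (cv2) and the standard library are available. Lean on these libraries where they do the work, as an engineer would, in place of code of your own. Each camera call takes 0.05 s, during which the arm holds its last target. There are 200 camera calls.

## Working session

There is one attempt and no reset: what is moved stays moved. The work goes in short steps, Python scripts to look and compute and a tool call to move; the robot and the scene stay as the last step left them, time stands still between calls to the robot, and variables do not carry over. Pictures are saved under pics/ and viewed, at most 10 in all, crops included, and the job is handed in when it is done.

Besides the shell and the picture viewer there is one more tool, called after "Call:" as name(argument=value, ...) on one line, values as JSON. move_arm: Moves the arm, as the interface text tells. Its arguments: {"type":"object","properties":{"deltas":{"type":"array","items":{"type":"number"}},"squeeze":{"type":"number"}},"required":["deltas"]}

```bash
mkdir -p pics
cat > h.py <<'E'
import numpy as np, cv2
from scipy.spatial.transform import Rotation as Rn
from plant import robot
def ray(m,uv):
    K=np.array(m["K"]);p=np.array([[uv]],float)
    return np.append(cv2.undistortPoints(p,K,np.array([m["k1"],0,0,0,0.]))[0,0],1)
def pose(name,s=None):
    m=robot.camera_model(name)
    if "R" in m: R=np.array(m["R"]);return R.T,-R.T@np.array(m["t"])
    T=np.array(m["tool_from_camera"]);Rt=Rn.from_rotvec(s["orientation"]).as_matrix()
    return Rt@T[:3,:3],Rt@T[:3,3]+np.array(s["tool_pos"])
def world(name,uv,depth=None,z=None,s=None):
    r=ray(robot.camera_model(name),uv);R,c=pose(name,s);d=R@r
    if z is not None: return c+d*(z-c[2])/d[2]
    return c+d*depth
def cloud(name,depth,s=None):
    m=robot.camera_model(name);h,w=depth.shape
    u,v=np.meshgrid(np.arange(w),np.arange(h));p=np.stack([u,v],-1).reshape(-1,1,2).astype(float)
    r=cv2.undistortPoints(p,np.array(m["K"]),np.array([m["k1"],0,0,0,0.]))[:,0]
    r=np.c_[r,np.ones(len(r))]*depth.reshape(-1,1);R,c=pose(name,s)
    return (r@R.T+c).reshape(h,w,3)
E
python3 - <<'E'
from h import *
s=robot.read_state();print(s)
for n in("scene","top"):
    im,d=robot.read_camera(n);cv2.imwrite(f"pics/{n}0.png",im[:,:,::-1]);np.savez(f"{n}0.npz",im=im,d=d)
    P=cloud(n,d)
    for l in("jig","block","pin_near","pin_far","end_stop","guide_plate","clamp_foot","clamp_handle","awl","etape","post_1","marker"):
        for o in robot.recognise(n,l)[:2]:
            u,v=np.round(o["uv"]).astype(int);print(n,l,u,v,round(o["confidence"],2),P[v,u].round(3))
E
```

```text
{'t': 0.0, 'q': array([ 1.13058297e+00,  1.31151728e-01,  1.48926256e+00, -2.04091148e-06,
        1.52300482e+00, -8.54171956e-02]), 'dq': array([-0.00010296,  0.0019658 ,  0.00130192, -0.00075499, -0.00112171,
        0.00031887]), 'joint_torque': array([-4.22374005e-04, -5.59840572e+01, -4.91753054e+01,  7.66658527e-02,
        3.58930626e-02, -1.80480070e-04]), 'tool_pos': array([0.20819557, 0.56213883, 0.22860225]), 'orientation': array([-5.54310233e-01, -3.09182277e+00,  2.77088641e-03]), 'force': array([-0.13385588, -0.25218296, -0.32876235]), 'wrist_torque': array([-0.06438796,  0.04985746,  0.06223289]), 'gripper_force': 0.0, 'opening': 0.09264780190539669}
scene jig 316 220 0.7 [ 0.543 -0.08   0.018]
scene block 340 207 0.58 [ 0.512 -0.127  0.048]
scene block 316 220 0.49 [ 0.543 -0.08   0.018]
scene pin_near 314 218 0.74 [ 0.552 -0.082  0.016]
scene pin_far 318 217 0.69 [ 0.547 -0.09   0.017]
scene end_stop 315 220 0.87 [ 0.545 -0.078  0.018]
scene guide_plate 318 222 0.8 [ 0.536 -0.079  0.018]
scene clamp_handle 282 222 0.72 [0.531 0.034 0.128]
scene clamp_handle 285 215 
[... 274 characters left out ...]
arker 298 296 0.61 [0.442 0.087 0.013]
top jig 332 186 0.91 [ 0.55  -0.098  0.018]
top block 350 200 0.59 [ 0.517 -0.136  0.047]
top pin_near 333 188 0.93 [ 0.541 -0.1    0.049]
top pin_near 244 233 0.53 [0.445 0.088 0.016]
top pin_far 331 188 0.78 [ 0.546 -0.096  0.014]
top end_stop 329 183 0.76 [ 0.556 -0.092  0.018]
top guide_plate 332 190 0.57 [ 0.541 -0.098  0.019]
top guide_plate 273 184 0.41 [0.537 0.016 0.118]
top clamp_foot 316 181 0.55 [ 0.542 -0.067  0.137]
top clamp_handle 270 186 0.69 [0.533 0.022 0.119]
top awl 408 224 0.89 [ 0.472 -0.261  0.023]
top etape 281 244 0.66 [0.423 0.008 0.013]
top post_1 303 157 0.65 [ 0.616 -0.033 -0.   ]
top marker 246 231 0.56 [0.449 0.083 0.019]
```

Run:
```python
import cv2
a=cv2.imread("pics/top0.png")[110:290,210:450];cv2.imwrite("pics/topc.png",cv2.resize(a,None,fx=3.3,fy=3.3,interpolation=2))
```

```text
(no output)
```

View pics/topc.png

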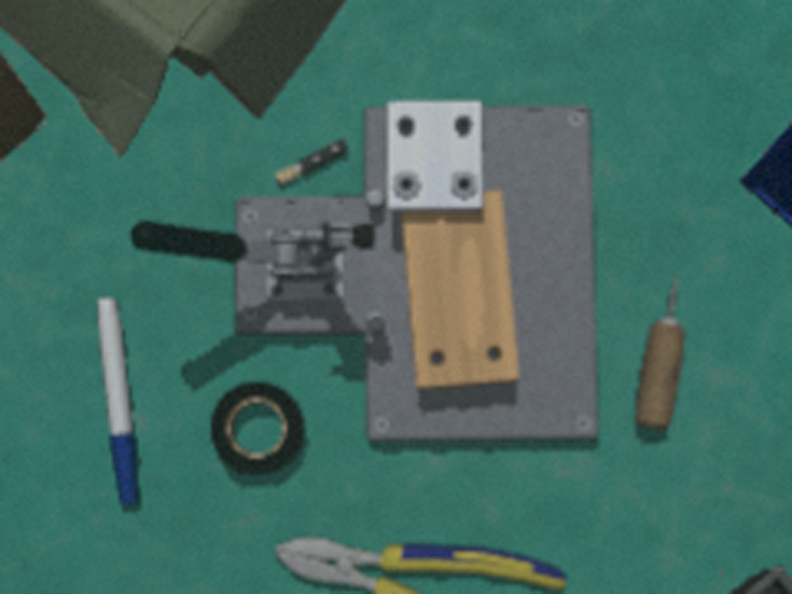

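The top view shows the jig with its base corners at crop (366,108), (590,108), (597,440), (370,440). The block is right of the pins and turned slightly, with its near end at about (467,382), and the handle points left at (140–240,240). Next I'll fit the poses.

```bash
cat >> h.py <<'E'
def fit(A,B): # B=R A + t in 2D
    a,b=A.mean(0),B.mean(0);A0,B0=A-a,B-b
    th=np.arctan2((A0[:,0]*B0[:,1]-A0[:,1]*B0[:,0]).sum(),(A0*B0).sum());c,s=np.cos(th),np.sin(th)
    R=np.array([[c,-s],[s,c]]);t=b-R@a;return th,t,R,np.linalg.norm(A@R.T+t-B,axis=1)
E
python3 - <<'E'
from h import *
px=np.array([(366,108),(590,108),(597,440),(370,440),(237,198),(237,332)])/3.3+[210,110]-.35
J=np.array([(105,45),(105,-105),(-115,-105),(-115,45),(45,130),(-45,130)])/1000
W=np.array([world("top",p,z=.018)[:2] for p in px])
th,t,R,e=fit(J,W);print("jig",th,t,e.round(4))
bp=np.array([(418,387),(519,380),(500,191)])/3.3+[210,110]-.35
B=np.array([(-60,32),(-60,-32),(60,-32)])/1000
Wb=np.array([world("top",p,z=.048)[:2] for p in bp])
tb,c,_,e=fit(B,Wb);print("block",tb-th,(c-t)@R,e,c)
f=np.load("top0.npz");P=cloud("top",f["d"])
Q=P.reshape(-1,3);q=(Q[:,:2]-t)@R
m=(abs(Q[:,2]-.048)<.006)&(abs(q[:,0]+.05)<.06)&(q[:,1]>-.08)&(q[:,1]<.02)
r=cv2.minAreaRect(Q[m,:2].astype(np.float32)*1000);print(r,m.sum())
for n,p in dict(pn=(-40,38),pf=(40,38),piv=(0,94)).items(): print(n,R@np.array(p)/1000+t)
E
```

```text
jig 0.027929099393142594 [ 0.54249373 -0.11884023] [0.0006 0.0022 0.0018 0.0023 0.0006 0.0015]
block 0.08354683392073003 [-0.01978943 -0.01412834] [0.00081387 0.00061129 0.00034993] [ 0.52310655 -0.1335157 ]
((509.1495666503906, -135.63417053222656), (92.15472412109375, 63.94898986816406), 6.128018856048584) 1309
pn [ 0.50144816 -0.08197207]
pf [ 0.58141696 -0.07973804]
piv [ 0.53986873 -0.02487689]
```

```bash
cat >> h.py <<'E'
TH,T0=0.0279,np.array([.5425,-.1188])
RJ=np.array([[np.cos(TH),-np.sin(TH)],[np.sin(TH),np.cos(TH)]])
def delta(jx,jy,z,yaxis,s=None):
    "tool-frame delta to TCP at jig (jx,jy) mm, z m, tool down, tool y at jig angle yaxis (mod pi)"
    s=s or robot.read_state();R=Rn.from_rotvec(s["orientation"]).as_matrix()
    p=np.append(RJ@np.array([jx,jy])/1000+T0,z);a=yaxis+TH;y=np.array([np.cos(a),np.sin(a),0])
    if y@R[:,1]<0:y=-y
    G=np.c_[np.cross(y,[0,0,-1.]),y,[0,0,-1.]]
    return (R.T@(p-s["tool_pos"])).round(4),Rn.from_matrix(R.T@G).as_rotvec().round(4)
def jig(s=None):
    s=s or robot.read_state();return ((np.array(s["tool_pos"])[:2]-T0)@RJ*1000).round(1),s["tool_pos"][2].round(4),np.round(s["force"],1),s["t"]
E
python3 - <<'E'
from h import *
print(delta(-18,-90,.2,0))
P=cloud("top",np.load("top0.npz")["d"]).reshape(-1,3)
m=(P[:,0]>.15)&(P[:,0]<.75)&(P[:,1]>-.35)&(P[:,1]<.5)&(P[:,2]>.08)
for x in np.arange(.15,.75,.1):
    print([int(1000*P[(abs(P[:,0]-x-.05)<.05)&(abs(P[:,1]-y-.05)<.05)][:,2].max(initial=0)) for y in np.arange(-.35,.65,.1)])
E
```

```text
(array([-0.5669, -0.6132,  0.0296]), array([-0.    ,  0.    ,  1.1881]))
[75, 6, 5, 6, 33, 22, 5, 17, 17, 17]
[77, 39, 21, 17, 37, 50, 51, 49, 16, 17]
[74, 23, 967, 22, 18, 6, 49, 50, 16, 16]
[28, 53, 146, 152, 151, 151, 249, 249, 6, 7]
[402, 51, 70, 66, 151, 252, 254, 253, 5, 6]
[5, 22, 69, 125, 148, 253, 253, 252, 0, 5]
```

Call:
move_arm(deltas=[-0.02,-0.022,0,0,0,0.1,0,-0.06,-0.065,0,0,0,0.25,0,-0.1,-0.11,0,0,0,0.4,0,-0.14,-0.15,0,0,0,0.55,0,-0.18,-0.195,0,0,0,0.7,0,-0.22,-0.24,0,0,0,0.85,0,-0.26,-0.28,0,0,0,1.0,0,-0.3,-0.325,0,0,0,1.1,0,-0.34,-0.368,0,0,0,1.188,0,-0.38,-0.41,0,0,0,1.188,0,-0.42,-0.455,0,0,0,1.188,0,-0.46,-0.498,0,0,0,1.188,0])

```text
t: 2.8
tool_pos: [0.4673, -0.0663, 0.23]
orientation: [2.19, 2.251, 0.001]
force: [1.1, 0.2, -0.2]
opening: 0.0008
gripper_force: 0.0
```

Run:
```python
from h import *
print(jig(),delta(-18,-90,.2,0))
```

```text
(array([-73.7,  54.6]), np.float64(0.23), array([ 1.1,  0.2, -0.2]), 2.8) (array([-0.1446,  0.0557,  0.0301]), array([ 0.0011,  0.0002, -0.0003]))
```

Call:
move_arm(deltas=[-0.05,0.018,0.0,0,0,0,0,-0.1,0.038,0.01,0,0,0,0,-0.145,0.056,0.02,0,0,0,0,-0.145,0.056,0.03,0,0,0,0,-0.145,0.056,0.03,0,0,0,0])

```text
t: 3.42
tool_pos: [0.5259, -0.2069, 0.1983]
orientation: [-2.189, -2.25, 0.001]
force: [-0.8, 0.7, 0.4]
opening: 0.0007
gripper_force: 0.0
```

Run:
```python
from h import *
s=robot.read_state();im,d=robot.read_camera("wrist");cv2.imwrite("pics/w1.png",im[:,:,::-1]);np.savez("w1.npz",im=im,d=d,p=s["tool_pos"],o=s["orientation"]);print(jig(s))
```

```text
(array([-19. , -87.6]), np.float64(0.1983), array([-0.8,  0.7,  0.4]), 3.425)
```

View pics/w1.png

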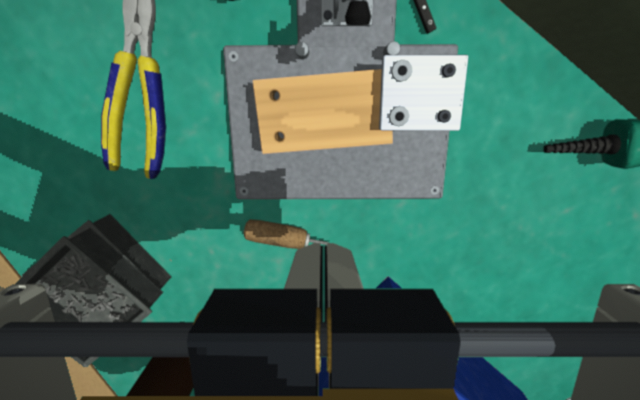

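The wrist view shows the base corners at (226,48), (236,198), (441,198) and (456,46). The block's visible corners are (253,81), (263,153) and (393,143), with its far end under the plate. The pins are at (303,50) and (394,47).

Run:
```python
from h import *
f=np.load("w1.npz");s=dict(tool_pos=f["p"],orientation=f["o"])
J=np.array([(-115,45),(-115,-105),(105,-105),(105,45)])/1000
W=np.array([world("wrist",p,z=.018,s=s)[:2] for p in[(225.5,48),(236,198),(441,198),(456,46)]])
th,t,R,e=fit(J,W);print("jig",th,t,e.round(4))
Wb=np.array([world("wrist",p,z=.048,s=s)[:2] for p in[(253,81),(263,153),(393,143)]])
B=np.array([(-60,32),(-60,-32),(60,-32)])/1000
tb,c,_,e=fit(B,Wb);print("block",tb-th,(c-t)@R,e)
for p in[(303,47),(394,45)]: print("pin",(world("wrist",p,z=.04,s=s)[:2]-t)@R)
print(delta(-18,-73,.041,0,))
```

```text
jig 0.029438686924043295 [ 0.54404561 -0.11717325] [0.0041 0.0026 0.0024 0.0032]
block 0.07973037701603969 [-0.01961787 -0.01471812] [0.00057828 0.00063584 0.00013451]
pin [-0.03846565  0.03986203]
pin [0.04038389 0.04121508]
(array([0.0141, 0.0008, 0.1583]), array([-0.001 , -0.0009,  0.0005]))
```

Call:
move_arm(deltas=[0.003,0.001,0.03,0,0,0,0,0.007,0.001,0.08,0,0,0,0,0.007,0.001,0.13,0,0,0,0,0.007,0.001,0.155,0,0,0,0,0.007,0.001,0.157,0,0,0,0,0.007,0.001,0.157,0,0,0,0])

```text
t: 4.22
tool_pos: [0.5287, -0.2003, 0.0446]
orientation: [2.187, 2.252, 0.001]
force: [-0.8, -0.8, 0.3]
opening: 0.0003
gripper_force: 0.0
```

```bash
sed -i 's/^TH,T0=.*/TH,T0=0.0285,np.array([.5432,-.1180])/' h.py
python3 - <<'E'
from h import *
print(jig(),delta(-19,-39.5,.041,0))
E
```

```text
(array([-16.8, -81.9]), np.float64(0.0446), array([-0.8, -0.8,  0.3]), 4.225) (array([ 0.0424, -0.0022,  0.0035]), array([0.0022, 0.0011, 0.0005]))
```

Call:
move_arm(deltas=[0.006,-0.002,0.002,0,0,0,0,0.014,-0.002,0.002,0,0,0,0,0.02,-0.002,0.002,0,0,0,0,0.023,-0.002,0.002,0,0,0,0,0.025,-0.002,0.002,0,0,0,0,0.027,-0.002,0.002,0,0,0,0,0.029,-0.002,0.002,0,0,0,0,0.031,-0.002,0.002,0,0,0,0,0.033,-0.002,0.002,0,0,0,0,0.035,-0.002,0.002,0,0,0,0,0.037,-0.002,0.002,0,0,0,0,0.037,-0.002,0.002,0,0,0,0])

```text
t: 5.72
tool_pos: [0.5246, -0.1633, 0.0406]
orientation: [-2.19, -2.252, -0.0]
force: [1.1, -0.3, 0.9]
opening: 0.0005
gripper_force: 0.3
```

```bash
cat > look.py <<'E'
import sys
from h import *
print(jig())
s=robot.read_state();im,d=robot.read_camera("wrist");np.savez(sys.argv[1]+".npz",im=im,d=d,p=s["tool_pos"],o=s["orientation"]);cv2.imwrite(f"pics/{sys.argv[1]}.png",im[:,:,::-1])
E
python3 look.py w2
```

```text
(array([-19.9, -44.7]), np.float64(0.0406), array([ 1.1, -0.3,  0.9]), 5.725)
```

View pics/w2.png

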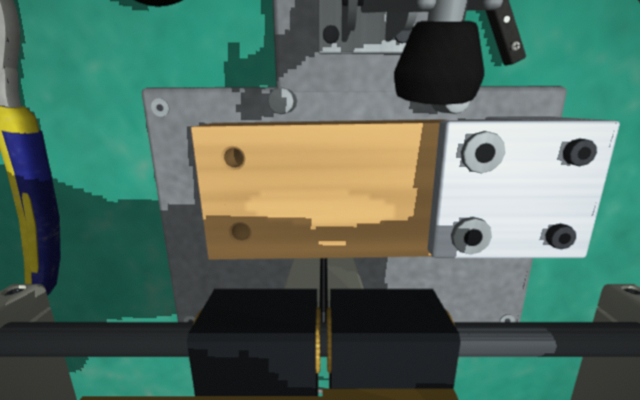

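The block is now nearly square. Its left edge runs from (190,127) to (440,121), still a little short of the near pin at (285,100). I'll keep pushing in small steps.

Call:
move_arm(deltas=[0.0015,0,0,0,0,0,0,0.003,0,0,0,0,0,0,0.004,0,0,0,0,0,0,0.0045,0,0,0,0,0,0,0.0045,0,0,0,0,0,0])

```text
t: 6.4
tool_pos: [0.5245, -0.159, 0.0406]
orientation: [2.19, 2.252, 0.0]
force: [-0.4, -2.5, -0.0]
opening: 0.0007
gripper_force: 0.8
```

Call:
move_arm(deltas=[0.0007,0,0,0,0,0,0,0.0014,0,0,0,0,0,0,0.002,0,0,0,0,0,0,0.002,0,0,0,0,0,0])

```text
t: 6.9
tool_pos: [0.5247, -0.1587, 0.041]
orientation: [2.189, 2.25, -0.002]
force: [0.3, -9.0, -0.3]
opening: 0.0005
gripper_force: 4.7
```

```bash
python3 look.py w3
```

```text
(array([-19.7, -40.2]), np.float64(0.041), array([ 0.3, -9. , -0.3]), 6.9)
```

View pics/w3.png

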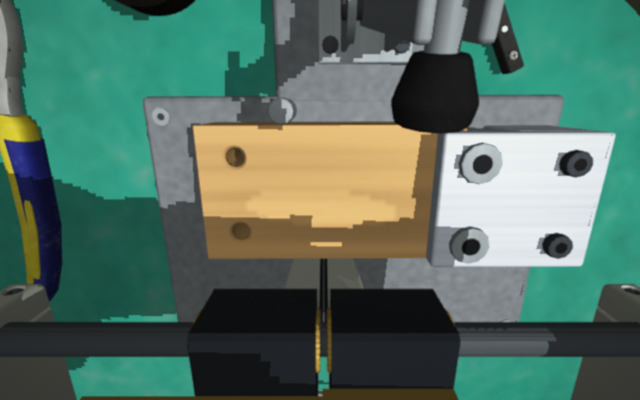

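The block is against the pins: the push met a firm stop at 9 N and the left edge is parallel to the base. Next I back off and go round to the near end.

Call:
move_arm(deltas=[-0.01,0,0,0,0,0,0,-0.035,0,0,0,0,0,0,-0.035,0,-0.04,0,0,0,0,-0.035,0,-0.09,0,0,-0.18,0,-0.025,-0.03,-0.11,0,0,-0.36,0,-0.015,-0.06,-0.11,0,0,-0.54,0,0.0,-0.085,-0.11,0,0,-0.72,0,0.015,-0.085,-0.11,0,0,-0.9,0,0.03,-0.085,-0.11,0,0,-1.08,0,0.04,-0.085,-0.11,0,0,-1.26,0,0.04,-0.085,-0.11,0,0,-1.44,0,0.04,-0.085,-0.11,0,0,-1.5708,0])

```text
t: 8.45
tool_pos: [0.4382, -0.119, 0.1505]
orientation: [0.053, -3.141, -0.002]
force: [-0.6, -0.6, -0.4]
opening: 0.0009
gripper_force: 0.0
```

```bash
python3 look.py w4; python3 -c "
from h import *
print(delta(-105,0,.041,np.pi/2))"
```

```text
(array([-105.,    2.]), np.float64(0.1505), array([-0.6, -0.6, -0.4]), 8.45)
(array([-0.    , -0.002 ,  0.1095]), array([ 0.0009, -0.0003,  0.0107]))
```

View pics/w4.png

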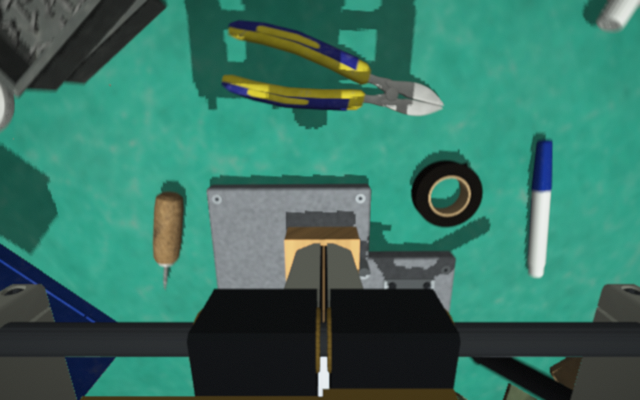

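The near end spans columns 285–360, centred at about 322 and in line with the fingers at 324; its left edge is at the near pin. Next I descend and push.

Call:
move_arm(deltas=[0,-0.001,0.04,0,0,0.01,0,0,-0.001,0.085,0,0,0.01,0,0,-0.001,0.107,0,0,0.01,0,0,-0.001,0.109,0,0,0.01,0,-0.006,-0.001,0.109,0,0,0.01,0,-0.012,-0.001,0.109,0,0,0.01,0,-0.015,-0.001,0.109,0,0,0.01,0,-0.018,-0.001,0.109,0,0,0.01,0,-0.021,-0.001,0.109,0,0,0.01,0,-0.024,-0.001,0.109,0,0,0.01,0,-0.027,-0.001,0.109,0,0,0.01,0,-0.03,-0.001,0.109,0,0,0.01,0])

```text
t: 10.0
tool_pos: [0.4684, -0.1196, 0.0415]
orientation: [0.028, -3.141, -0.0]
force: [-1.4, 0.4, 0.1]
opening: 0.0007
gripper_force: 1.0
```

Call:
move_arm(deltas=[-0.0015,0,0,0,0,0,0,-0.003,0,0,0,0,0,0,-0.0045,0,0,0,0,0,0,-0.005,0,0,0,0,0,0])

```text
t: 10.5
tool_pos: [0.4734, -0.1195, 0.0416]
orientation: [0.028, -3.141, -0.0]
force: [-1.9, -0.9, 0.2]
opening: 0.0005
gripper_force: 0.8
```

```bash
python3 -c "
from h import *
print(jig(), delta(-67.5,0,.041,np.pi/2))"
```

```text
(array([-69.9,   0.5]), np.float64(0.0416), array([-1.9, -0.9,  0.2]), 10.5) (array([-0.0024, -0.0005,  0.0006]), array([ 0.0001, -0.    , -0.0105]))
```

Call:
move_arm(deltas=[-0.001,0,0,0,0,-0.005,0,-0.002,0,0,0,0,-0.01,0,-0.003,0,0,0,0,-0.01,0,-0.003,0,0,0,0,-0.01,0])

```text
t: 11.0
tool_pos: [0.475, -0.1195, 0.0415]
orientation: [0.044, -3.138, -0.0]
force: [-9.7, -0.5, 7.4]
opening: 0.0004
gripper_force: 4.8
```

Call:
move_arm(deltas=[-0.0007,0,0,0,0,0,0,-0.0014,0,0,0,0,0,0,-0.002,0,0,0,0,0,0,-0.002,0,0,0,0,0,0])

```text
t: 11.5
tool_pos: [0.4751, -0.1195, 0.0414]
orientation: [0.044, -3.134, -0.001]
force: [-19.4, -0.4, 15.9]
opening: 0.0002
gripper_force: 10.0
```

Call:
move_arm(deltas=[0.003,0,0,0,0,0,0,0.01,0,0,0,0,0,0,0.035,0,0,0,0,0,0,0.04,0,-0.04,0,0,0,0,0.04,0,-0.1,0,0,0,0,0.04,0,-0.16,0,0,0,0,0.04,0,-0.18,0,0,0,0,0.04,0,-0.18,0,0,0,0])

```text
t: 12.5
tool_pos: [0.4397, -0.121, 0.2239]
orientation: [-0.044, 3.136, -0.003]
force: [-0.9, -0.4, 0.3]
opening: 0.0008
gripper_force: 0.0
```

```bash
python3 look.py w5
python3 - <<'E'
from h import *
P=cloud("top",np.load("top0.npz")["d"]).reshape(-1,3)
Q=P[P[:,2]>.1];q=((Q[:,:2]-T0)@RJ*1000)
for x in range(-150,200,25):
    m=(abs(q[:,0]-x-12)<13)&(q[:,1]>60);k=np.argsort(q[m,1])[:4];mm=(abs(q[:,0]-x-12)<13)&(q[:,1]>190);print(x,q[mm,1].min(initial=999).round(),Q[mm,2].max(initial=0).round(3))
im,d=robot.read_camera("top");a=im[110:290,210:450,::-1];cv2.imwrite("pics/topd.png",cv2.resize(a,None,fx=3.3,fy=3.3,interpolation=2))
E
```

```text
(array([-1.035e+02, -1.000e-01]), np.float64(0.2239), array([-0.9, -0.4,  0.3]), 12.5)
-150 999.0 0.0
-125 999.0 0.0
-100 999.0 0.0
-75 431.0 0.149
-50 400.0 0.153
-25 368.0 0.247
0 337.0 0.25
25 309.0 0.253
50 280.0 0.253
75 258.0 0.254
100 257.0 0.254
125 270.0 0.254
150 289.0 0.254
175 311.0 0.253
```

View pics/topd.png

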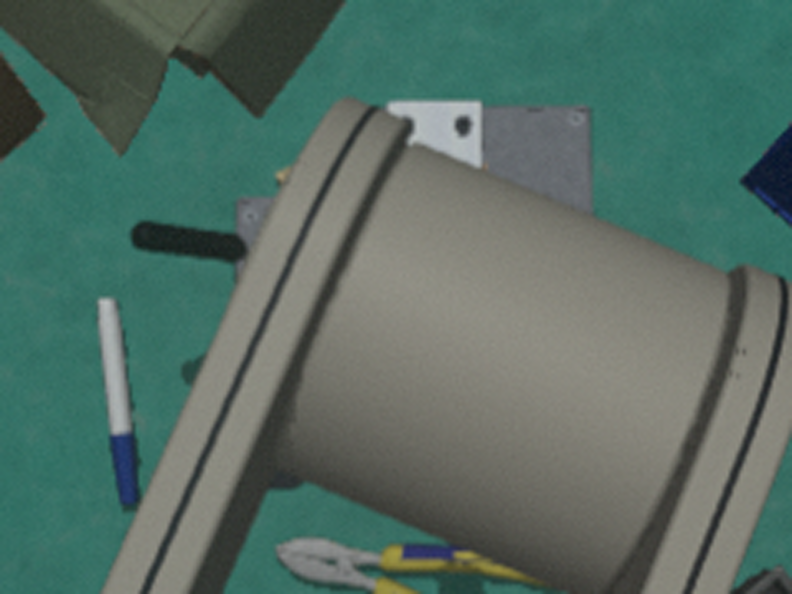

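View pics/w5.png

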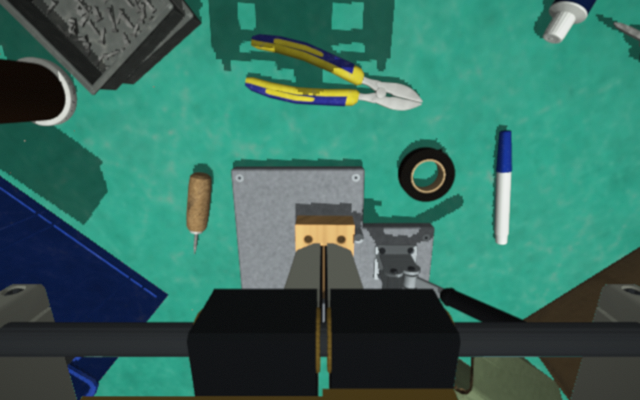

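Run:
```python
from h import *
f=np.load("w5.npz");s=dict(tool_pos=f["p"],orientation=f["o"]);j=lambda p,z:((world("wrist",p,z=z,s=s)[:2]-T0)@RJ*1000).round(1)
g=cv2.cvtColor(f["im"],cv2.COLOR_RGB2HSV);print([tuple(int(x) for x in f["im"][r,310]) for r in range(212,230)])
print([int(x) for x in f["im"][228,290:302,0]],[int(x) for x in f["im"][228,348:362,0]])
for r in(223,224): print(j((296,r),.048),j((354,r),.048))
print("base",j((233.5,168.5),.018),j((363,167.5),.018),"expect -115,-105/45")
```

```text
[(69, 72, 74), (69, 73, 75), (72, 74, 74), (75, 68, 59), (81, 66, 45), (86, 68, 42), (89, 70, 43), (90, 70, 44), (90, 70, 45), (88, 69, 43), (85, 66, 41), (95, 74, 46), (148, 116, 72), (210, 169, 108), (230, 190, 123), (230, 192, 124), (229, 191, 123), (229, 191, 124)]
[127, 129, 131, 140, 166, 209, 234, 237, 237, 238, 238, 237] [234, 236, 236, 236, 236, 233, 194, 103, 62, 65, 63, 66, 85, 107]
[-61.4 -29. ] [-61.3  33.1]
[-60.2 -29. ] [-60.2  33.2]
base [-114.6  -99.4] [-115.6   44.2] expect -115,-105/45
```

The block is home: its near edge is at jig x about −60 and its left edge at about +32 to +33. The box stays clear of the planned handle path. Next I go above the handle.

Run:
```python
from h import *
s=robot.read_state();print(s["q"].round(2),delta(0,134,.2,0))
f=np.load("top0.npz");Q=cloud("top",f["d"]).reshape(-1,3);q=(Q[:,:2]-T0)@RJ*1000
for y in range(110,190,10):
    m=(abs(q[:,1]-y)<5)&(abs(q[:,0])<40)&(Q[:,2]>.07);print(y,m.sum(),np.median(q[m,0]).round(1),q[m,0].min().round(1),q[m,0].max().round(1),np.percentile(Q[m,2],80).round(4))
```

```text
[-0.38 -0.27  1.89  0.    1.53 -1.98] (array([-0.1052,  0.1334,  0.0205]), array([-2.0000e-04, -9.0000e-04,  1.5704e+00]))
110 36 -1.2 -6.5 4.8 0.0841
120 47 -2.1 -9.4 6.9 0.1025
130 50 -2.4 -8.8 6.9 0.1139
140 53 -2.1 -9.0 7.4 0.1262
150 54 -2.4 -9.2 7.5 0.1372
160 55 -2.9 -9.1 7.3 0.1473
170 40 -1.2 -8.5 7.1 0.1502
  return _methods._mean(a, axis=axis, dtype=dtype,
  ret = ret.dtype.type(ret / rcount)
Traceback (most recent call last):
ValueError: zero-size array to reduction operation minimum which has no identity
```

Call:
move_arm(deltas=[-0.01,0.013,0,0,0,0.18,0,-0.025,0.03,0,0,0,0.36,0,-0.04,0.05,0,0,0,0.54,0,-0.055,0.07,0,0,0,0.72,0,-0.07,0.09,0,0,0,0.9,0,-0.085,0.108,0,0,0,1.08,0,-0.1,0.125,0,0,0,1.26,0,-0.105,0.132,0,0,0,1.44,0,-0.105,0.132,0.01,0,0,1.57,0,-0.105,0.132,0.02,0,0,1.57,0,-0.105,0.132,0.02,0,0,1.57,0])

```text
t: 13.98
tool_pos: [0.5381, 0.0143, 0.199]
orientation: [-2.184, -2.254, 0.004]
force: [-0.5, -0.4, -0.6]
opening: 0.0005
gripper_force: 0.0
```

Run:
```python
from h import *
print(jig())
for th in (.9,.85,.75,.65,.55,.45,.35,.25,.15,.1,.05,0,-.03):
    y=94+85*np.cos(th)-8.5*np.sin(th)-8;z=58+85*np.sin(th)+8.5*np.cos(th)+11
    print(th,round(y,1),round(z,1),delta(-1,y,z/1000,0)[0])
print(delta(0,134,.2,0)[1])
```

```text
(array([ -1.3, 132.4]), np.float64(0.199), array([-0.5, -0.4, -0.6]), 13.975)
0.9 132.2 140.9 [-0.0003  0.0006  0.0582]
0.85 135.7 138.5 [0.0033 0.0006 0.0605]
0.75 142.4 133.2 [0.0099 0.0006 0.0659]
0.65 148.5 127.2 [0.0161 0.0007 0.0718]
0.55 154.0 120.7 [0.0216 0.0007 0.0784]
0.45 158.8 113.6 [0.0264 0.0008 0.0854]
0.35 162.9 106.1 [0.0305 0.0008 0.0929]
0.25 166.3 98.3 [0.0338 0.0009 0.1008]
0.15 168.8 90.1 [0.0363 0.0009 0.1089]
0.1 169.7 85.9 [0.0373 0.0009 0.1131]
0.05 170.5 81.7 [0.038  0.0009 0.1173]
0 171.0 77.5 [0.0385 0.001  0.1215]
-0.03 171.2 74.9 [0.0387 0.001  0.1241]
[-0.0043 -0.0004  0.0031]
```

Call:
move_arm(deltas=[0,0,0.03,0,0,0,0,0.001,0,0.054,0,0,0,0,0.002,0,0.058,0,0,0,0,0.0033,0,0.0605,0,0,0,0,0.0067,0,0.063,0,0,0,0,0.01,0,0.066,0,0,0,0,0.013,0,0.069,0,0,0,0,0.016,0,0.072,0,0,0,0])

```text
t: 14.98
tool_pos: [0.5399, 0.0307, 0.1304]
orientation: [2.188, 2.252, 0.002]
force: [0.2, -0.4, 5.6]
opening: 0.0006
gripper_force: 2.5
```

Call:
move_arm(deltas=[0.003,0,0.0033,0,0,0,0,0.0055,0,0.0066,0,0,0,0,0.008,0,0.01,0,0,0,0,0.0103,0,0.0136,0,0,0,0,0.0125,0,0.0173,0,0,0,0,0.0144,0,0.0211,0,0,0,0,0.016,0,0.025,0,0,0,0,0.0177,0,0.029,0,0,0,0,0.019,0,0.033,0,0,0,0,0.0202,0,0.037,0,0,0,0,0.0212,0,0.041,0,0,0,0,0.0218,0,0.044,0,0,0,0])

```text
t: 16.48
tool_pos: [0.539, 0.0532, 0.086]
orientation: [-2.189, -2.254, -0.003]
force: [-0.0, 2.6, 5.7]
opening: 0.0003
gripper_force: 2.3
```

Call:
move_arm(deltas=[0.0004,0,0.002,0,0,0,0,0.0006,0,0.004,0,0,0,0,0.0006,0,0.005,0,0,0,0,0.0006,0,0.0055,0,0,0,0])

```text
t: 16.98
tool_pos: [0.5387, 0.053, 0.0803]
orientation: [-2.189, -2.253, -0.001]
force: [0.6, 4.3, 5.5]
opening: 0.0004
gripper_force: 3.1
```

```bash
python3 -c "
from h import *
print(jig())"
```

```text
(array([  0.4, 171.1]), np.float64(0.0803), array([0.6, 4.3, 5.5]), 16.975)
```

Call:
move_arm(deltas=[0,0,0.001,0,0,0,0,0,0,0.002,0,0,0,0,0,0,0.003,0,0,0,0,0,0,0.003,0,0,0,0])

```text
t: 17.48
tool_pos: [0.5387, 0.0533, 0.0776]
orientation: [-2.189, -2.253, -0.002]
force: [-0.3, 6.4, 8.0]
opening: 0.0001
gripper_force: 3.8
```

Call:
move_arm(deltas=[0,0,0.001,0,0,0,0,0,0,0.002,0,0,0,0,0,0,0.002,0,0,0,0])

```text
t: 17.85
tool_pos: [0.5389, 0.0534, 0.0772]
orientation: [-2.189, -2.253, -0.002]
force: [-7.1, 5.3, 20.6]
opening: 0.0003
gripper_force: 10.5
```

Call:
move_arm(deltas=[0,0,0.0005,0,0,0,0,0,0,0.0005,0,0,0,0,0,0,-0.003,0,0,0,0,0,0,-0.01,0,0,0,0,0.03,0,-0.05,0,0,0,0,0.06,0,-0.1,0,0,0,0,0.06,0,-0.15,0,0,0,0,0.06,0,-0.15,0,0,0,0])

```text
t: 18.85
tool_pos: [0.5392, 0.113, 0.2302]
orientation: [2.185, 2.25, 0.009]
force: [-0.5, 0.2, 0.0]
opening: 0.0006
gripper_force: 0.0
```

Run:
```python
from h import *
print(jig())
ims=[]
im,d=robot.read_camera("scene");P=cloud("scene",d).reshape(-1,3)
q=(P[:,:2]-T0)@RJ*1000
for y in range(120,215,10):
    m=(abs(q[:,1]-y)<5)&(abs(q[:,0])<12)&(P[:,2]>.03)&(P[:,2]<.12);print(y,m.sum(),P[m,2].max(initial=0).round(4))
m=(abs(q[:,1])<15)&(q[:,0]>-70)&(q[:,0]<-40);print(P[m,2].max())
a=cv2.resize(im[130:330,190:430,::-1],None,fx=3,fy=3,interpolation=2);cv2.imwrite("pics/s9.png",a)
```

```text
(array([  2.6, 231. ]), np.float64(0.2302), array([-0.5,  0.2,  0. ]), 18.85)
120 24 0.0615
130 20 0.0649
140 31 0.0681
150 37 0.0675
160 37 0.068
170 35 0.0675
180 37 0.0681
190 37 0.0691
200 39 0.0675
210 37 0.0674
0.050377816290699706
```

View pics/s9.png

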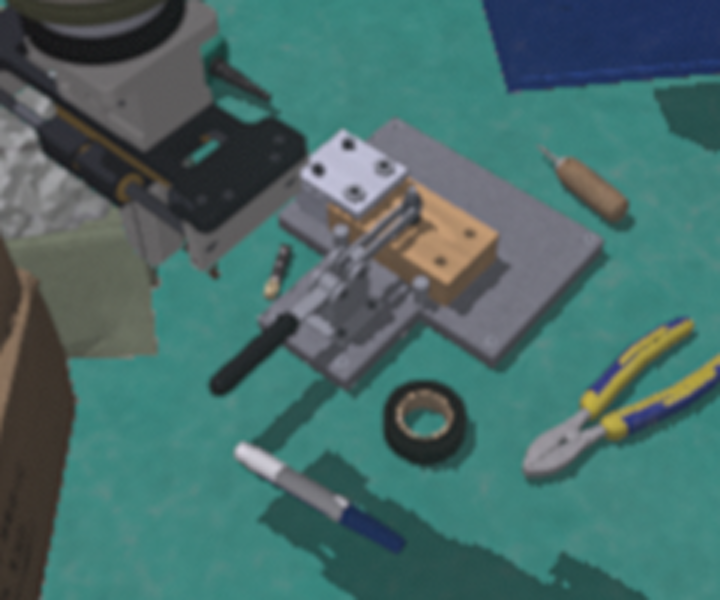

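The handle is level (grip top at 67–68 mm along its whole length), and the clamp arm is down on the block, which lies against the pins and stop. The loose items haven't moved and the arm is clear, so I'll hand in.

```bash
python3 -c "
from plant import robot
print(robot.close_job())"
```

```text
the job is handed in; nothing more can be done
None
```

I pushed the block against both pins, then home against the end stop, and pressed the clamp handle fully down; the awl, tape, marker and saddle were left alone, and the job was handed in at about 19 s, though no pass/fail verdict came back.

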